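# Index the brass horn four clicks and hold it

### The arm

A 7-joint arm with a two-finger parallel gripper is mounted at the origin on the work surface. World frame = base frame: x ahead of the robot, y to its left, z up, the work surface at z = 0. Lengths are in m, angles in rad, forces in N, time in s.
With the tool pointing down it reaches from about 0.4 to 0.9 m from the base axis. Payload 5.6 kg.
Tool frame: the origin (TCP) lies on the centre line of the jaws, within the pads' length; the fingertips stand 25 mm ahead of it and the grasp point (between the pads) lies 6 mm ahead of it; z points along the fingers, y is the direction in which the jaws open and shut (so a half turn about z gives the same grasp; the last joint's range is limited). The gripper opens to 92 mm and grips with 3 to 60 N. Pads are 20 mm wide; open, the fingers measure 128 mm over their backs; the gripper's body (75 mm by 189 mm) begins 69 mm behind the grasp point.
Start: joints at [1.152, 0.468, -0.012, 1.603, 0.006, 1.071, -0.056], TCP at [0.239, -0.605, 0.24] pointing down, gripper open.
Joint ranges: [-2.53, 2.53], [-0.31, 2.02], [-1.57, 1.55], [0.28, 2.44], [-1.29, 4.43], [0.15, 1.84], [-2.92, 2.92]. Speed limits (rad/s): [2.57, 2.57, 3.14, 3.14, 3.14, 3.14, 3.14].

### API

Orientations are given as a unit quaternion [w, x, y, z].
In Python, from bench import ctrl, vision gives the robot as it stands.
- The arm moves only by the tool step_arm, never from a script. Its argument "moves" is a list of rows, each a list of 3 entries, a list of its own where there are three numbers: the shift along the tool's x, y, z in m, then the turn about the tool's z in degrees, then the closure, from 0 (fully open) to 1 (shut). In form: [[[dx, dy, dz], spin, gripper], ...]. A call has 1 to 12 rows; each row shifts and turns the commanded pose from where the row before left it, along the tool's axes as they then stand; what a row does not reach is not made up. A row lasts 1/12 s, in which the tool goes at most 41.7 mm and 7.16 degrees, less where a joint would pass 70% of its speed; a pose out of reach is approached as far as the arm can. A call is refused whole if a number of a shift passes 0.0417 or a number of a turn 7.16, either way. A call with a gripper value outside its range is refused whole. The fingers move at their own pace and stop on an object; the grip force is fixed at half the most. Time passes only in rows, so rows that do not move let the fingers close. It gives the time, the measured TCP pose, the force and the opening at its end, in the units of the state.
- ctrl.observe(): the state, without advancing time (a new reading comes with each control period).
- vision.capture(name): name is "scene" or "top"; returns (picture, depth): 384x512x3 uint8, red, green, blue; 384x512 float32, m along the optical axis (not along the pixel's ray), 0 where there is no reading.
- vision.camera_params(name): a dict with "mtx" (3x3 intrinsics, pixels), "T" (4x4, takes a point from camera to world coordinates). Camera axes: x right, y down, z forward; pixel columns grow to the right and rows downward; lengths in m; the calibration is good to about 2 mm. A picture is of the moment at which its call begins. camera_params takes no time and is no camera call.
- ctrl.sign_off(): hands the job in, once; it reports no verdict.
The state is a dict: "time": time; "qpos": joint angles; "qvel": joint speeds; "joint_torque": joint torques, N m; "ee_pos": TCP position; "orientation": TCP orientation; "wrist_force": force on the tool from outside, world axes, zero at the start; "moment": the same for the moment, N m; "grip_width": finger opening in m.
Only numpy, scipy, OpenCV 4.12 (cv2) and the standard library are available. Lean on these libraries where they do the work, as an engineer would, in place of code of your own. Each camera call takes 0.05 s, during which the arm holds its last target.

### The job

Pull the tray of the low green polishing cabinet out to its stop, then push the red post of the tray's ratchet lever round anticlockwise (seen from above), from its rest, by four clicks and not a fifth, so that the brass horn mouth turns with it. The lever springs back when let go, so finish while still holding it at the fourth click, with the tray still out at its stop and everything else on the table and on the cabinet's roof left where it was.

Things in the scene. Friction and masses are not known exactly. Their poses are not given: they have to be found in the camera images.
- cab: low green metal cabinet fixed to the table, 300 mm deep, 290 wide, 115 tall, front open. Origin: on the table under the middle of its front edge; +x runs from the front into it, +y to the left as seen from the robot, z up. Position and yaw vary.
- tray (a joint): how far the tray is pulled out (m): 0 shut, 0.16 at its stop; starts shut or a little ajar; slides along the cabinet's -x with about 4 N of friction and stays where left. Wooden, 250 mm wide, top face 22 mm above the table, rims to 36 mm. While it is in, the lever is under the cabinet's roof.
- tray_handle (a point): middle of the tray's steel pull bar: level, 12 mm thick, 116 mm long along the cabinet's y, centre 90 mm above the table, on two 10 mm uprights 100 mm apart. With the tray shut it stands 55 mm in front of the cabinet's front edge.
- hub (a point): point on the lever's vertical axis, 75.5 mm above the table; moves with the tray, 175 mm behind the pull bar (cabinet +x). On this axis a brass horn mouth (84 mm wide at the foot, 24 at the top, top 100 mm above the table) and a toothed steel wheel (108 mm wide, at most 46 mm above the table) turn with the lever.
- post_mid (a point): mid-height (75.5 mm above the table) of the red round post on the lever's end: 18 mm thick, from 52 to 100 mm above the table, 100 mm from the hub axis. It stands on a flat bar 16 mm wide, top 54 mm above the table. At rest, hub to post points along the cabinet's -x turned 0.9 rad clockwise seen from above (towards +y).
- post: the same red post; origin on its axis at its foot, 52 mm above the table. A return spring and the pawl resist the push: about 6 N as the pawl settles into a tooth gap, climbing to about 12 N (at most 16) within the next 0.04 rad, then easing back to 6 N over the tooth until it settles in the next gap and the push climbs again: that is one click.
- lever (a joint): lever angle (rad): 0 at rest, grows anticlockwise seen from above, end stop 1.38. One click is 0.209 rad (12 degrees, 21 mm of post travel); the pawl seats at each multiple: fourth click 0.838. The fourth tooth's tip passes at 0.733, the fifth's at 0.942. White dots on the tray beyond the lever's end mark the seats. It returns to 0 when let go.
- cup: loose brass cup, 64 mm wide, 60 tall, standing on the cabinet's roof; to be left alone.
- jar: loose glass jar with steel lid, 56 mm wide, 60 tall, standing on the cabinet's roof; to be left alone.
- polish: loose amber bottle, 56 mm wide, 130 tall, on the table to the right; to be left alone.
- brush: loose brush lying on the table to the right; to be left alone.
- candlestick: loose brass candlestick, 76 mm wide, 100 tall, on the table to the left; to be left alone.
- bowl: loose copper bowl, 100 mm wide, 45 tall, on the table to the left; to be left alone.
- driver: loose screwdriver lying on the table to the left; to be left alone.

How it is judged:
By the outcome, as a careful person would: the job done as asked, in the order asked, and still so for the second after the job is handed in, while the arm keeps its last pose, push and grip.
It also fails if it takes over 72 s, if anything falls off the work surface, if the arm or the gripper's body presses on something with over 40 N, if the wrist force passes 120 N, or if a joint passes its speed limit or range.

## Working session

There is one attempt and no reset: what is moved stays moved. The work goes in short steps, Python scripts to look and compute and a tool call to move; the robot and the scene stay as the last step left them, time stands still between calls to the robot, and variables do not carry over. Pictures are saved under pics/ and viewed, and the job is handed in when it is done.

Besides the shell and the picture viewer there is one more tool, called after ">>>" as a command line: name --argument value ..., lists and objects as JSON in quotes. step_arm: Moves the arm, as the interface text tells. Its arguments: {"type":"object","properties":{"moves":{"type":"array","items":{"type":"array"}}},"required":["moves"]}

```bash
mkdir -p pics; ls; python3 - <<'E'
from bench import ctrl, vision
import cv2,numpy as np
s=ctrl.observe();print(s)
for n in("scene","top"):
    p,d=vision.capture(n);cv2.imwrite(f"pics/{n}0.png",cv2.cvtColor(p,cv2.COLOR_RGB2BGR));np.save(f"pics/{n}0.npy",d)
    c=vision.camera_params(n);print(n,c["mtx"],c["T"])
E
```

```text
pics
{'time': 0.0, 'qpos': array([ 1.15200016,  0.46838   , -0.01161927,  1.60360012,  0.00600483,
        1.07141569, -0.05629136]), 'qvel': array([ 0.00072285, -0.00080692,  0.0008423 , -0.00012685,  0.00074623,
        0.00130673, -0.00070171]), 'joint_torque': array([ 1.12790888e-04, -5.20561659e+01, -1.24878169e-02, -2.43746728e+01,
       -5.66955423e-02,  1.72257680e-02,  1.78163505e-04]), 'ee_pos': array([ 0.23830761, -0.60416338,  0.23864823]), 'orientation': array([-8.55436852e-04,  9.82402238e-01,  1.86775430e-01, -2.23991378e-04]), 'wrist_force': array([-0.46703747,  0.16542586, -0.33818851]), 'moment': array([ 0.07474365, -0.02455134,  0.00507683]), 'grip_width': 0.09182565546254146}
scene [[472.50965585   0.         253.83007499]
 [  0.         472.50965585 189.02142798]
 [  0.           0.           1.        ]] [[-0.05862899  0.70214537 -0.70961575  1.62678901]
 [ 0.9982017   0.05012752 -0.03287236  0.04607835]
 [ 0.01249011 -0.71026693 -0.70382163  1.2014717 ]
 [ 0.          0.          0.          1.        ]]
top [[497.63128514   0.         249.81847935]
 [  0.         497.63128514 186.99083968]
 [  0.           0.           1.        ]] [[-0.01457812 -0.98448138  0.17488251  0.24752544]
 [-0.99987035  0.01315702 -0.00928272  0.00462993]
 [ 0.00683773 -0.17499516 -0.98454555  1.78989015]
 [ 0.          0.          0.          1.        ]]
```

View pics/top0.png

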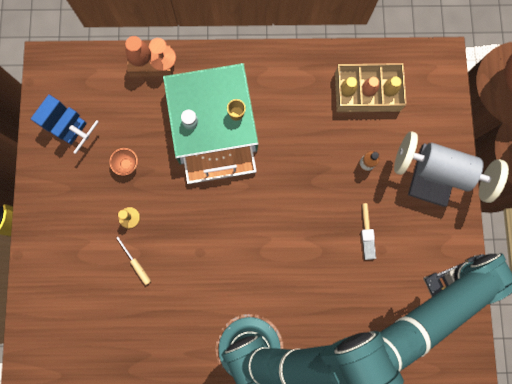

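View pics/scene0.png

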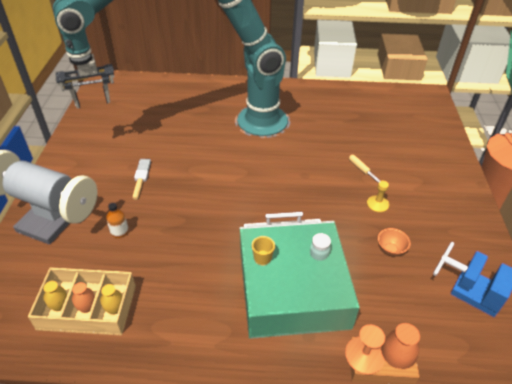

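The top view shows the green roof, with corners near (165,76), (245,65), (257,146) and (177,157). The tray front is around (185,180)–(255,172). The cup is at (236,108) and the jar at (188,119). Next I'll measure the roof and zoom in.

```bash
cat > h.py <<'E'
import numpy as np,cv2
from bench import ctrl,vision
def cap(n,tag):
    p,d=vision.capture(n);cv2.imwrite(f"pics/{n}{tag}.png",cv2.cvtColor(p,cv2.COLOR_RGB2BGR));np.save(f"pics/{n}{tag}.npy",d)
    return p,d
def plane(n,uv,z):
    c=vision.camera_params(n);uv=np.atleast_2d(np.array(uv,float))
    r=np.c_[uv,np.ones(len(uv))]@np.linalg.inv(c["mtx"]).T@c["T"][:3,:3].T
    o=c["T"][:3,3];return o+r*((z-o[2])/r[:,2])[:,None]
def cloud(n,d):
    c=vision.camera_params(n);h,w=d.shape
    u,v=np.meshgrid(np.arange(w),np.arange(h))
    r=np.stack([u,v,np.ones_like(u)],-1)@np.linalg.inv(c["mtx"]).T
    return (r*d[...,None])@c["T"][:3,:3].T+c["T"][:3,3]
def proj(n,P):
    c=vision.camera_params(n);P=np.atleast_2d(P);q=(P-c["T"][:3,3])@c["T"][:3,:3]
    q=q@c["mtx"].T;return q[:,:2]/q[:,2:]
def crop(n,tag,x0,y0,x1,y1,k):
    im=cv2.imread(f"pics/{n}{tag}.png")[y0:y1,x0:x1];cv2.imwrite(f"pics/{n}{tag}c.png",cv2.resize(im,None,fx=k,fy=k,interpolation=cv2.INTER_CUBIC))
E
python3 - <<'E'
from h import *
crop("top","0",150,50,280,200,4);crop("scene","0",230,200,370,340,4)
for n in("top","scene"):
    im=cv2.imread(f"pics/{n}0.png");hsv=cv2.cvtColor(im,cv2.COLOR_BGR2HSV)
    P=cloud(n,np.load(f"pics/{n}0.npy"))
    m=cv2.inRange(hsv,(60,80,40),(85,255,255))
    m=m&((abs(P[...,2]-.115)<.012)*255).astype(np.uint8)
    m&=((P[...,0]>.4)*255).astype(np.uint8)
    print(n,m.sum()/255,np.median(P[m>0][:,2]))
    c=max(cv2.findContours(m,0,2)[0],key=cv2.contourArea)
    W=plane(n,c[:,0,:],.115)[:,:2].astype(np.float32)
    r=cv2.minAreaRect(W);print(r);print(cv2.boxPoints(r))
E
```

```text
top 5857.0 0.11507134046086298
((0.8272196650505066, 0.12737426161766052), (0.294116348028183, 0.28807732462882996), 9.02623176574707)
[[ 0.65938485  0.24655777]
 [ 0.7045803  -0.03795218]
 [ 0.9950545   0.00819075]
 [ 0.949859    0.2927007 ]]
scene 8002.0 0.11477699541173891
((0.8328227996826172, 0.12788240611553192), (0.30320170521736145, 0.2899826467037201), 9.25464916229248)
[[ 0.6598774   0.24660559]
 [ 0.70651317 -0.03960246]
 [ 1.0057682   0.00915922]
 [ 0.95913243  0.29536727]]
```

View pics/top0c.png

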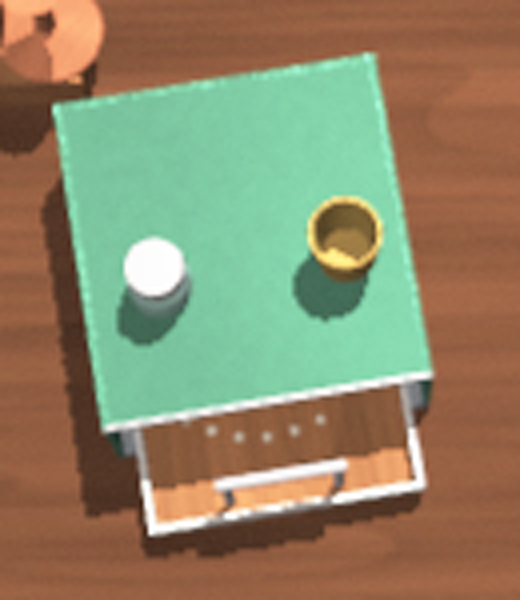

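View pics/scene0c.png

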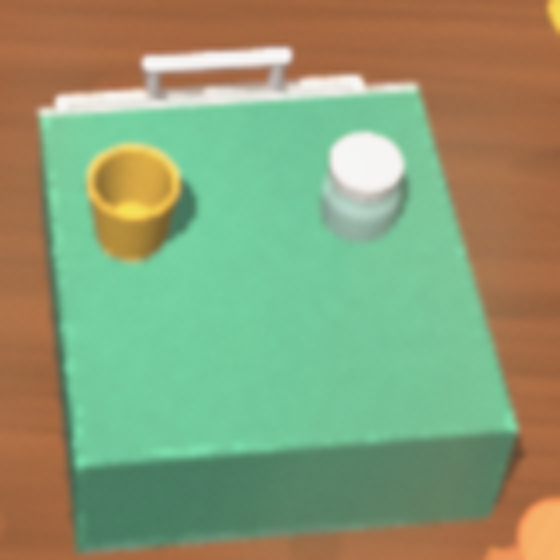

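The crop shows the bar running from about (205,170) to (236,166), with five white dots behind it. Now I'll measure the bar and its opening.

```bash
python3 - <<'E'
from h import *
a=np.deg2rad(9.15);ex=np.array([np.cos(a),np.sin(a)]);ey=np.array([-ex[1],ex[0]])
O=np.array([.682,.1035])
for n in("top","scene"):
    im=cv2.imread(f"pics/{n}0.png").astype(int);P=cloud(n,np.load(f"pics/{n}0.npy"))
    L=np.stack([(P[...,:2]-O)@ex,(P[...,:2]-O)@ey,P[...,2]],-1)
    m=(L[...,2]>.078)&(L[...,2]<.11)&(L[...,0]<-.025)&(L[...,0]>-.2)&(abs(L[...,1])<.15)
    v,u=np.nonzero(m);print(n,m.sum(),u.min(),u.max(),v.min(),v.max())
    X=L[m];print(X.min(0),X.max(0),np.median(X,0)); print("P",np.median(P[m],0))
    # ray onto plane z .096
    W=plane(n,np.c_[u,v],.094)[:,:2];r=cv2.minAreaRect(W.astype(np.float32));print(r, W.mean(0),(W.mean(0)-O)@ex,(W.mean(0)-O)@ey)
    ma=((L[...,2]>.11)&(L[...,2]<.12)&(abs(L[...,1])<.15)&(L[...,0]<.1)&(L[...,0]>-.03))
    print("front edge", np.percentile(L[ma][:,0],[0,1,5]),L[ma][:,1].min(),L[ma][:,1].max())
E
```

```text
top 112 203 235 164 172
[-0.07188474 -0.05542605  0.08243748] [-0.05857779  0.05877416  0.10420586] [-0.06551218  0.00165625  0.09520026]
P [0.61700711 0.09490916 0.09520026]
((0.6171538829803467, 0.09459150582551956), (0.0117650730535388, 0.11385847628116608), 9.261561393737793) [0.61721907 0.09427301] -0.06542389277044108 0.0011918625875221196
front edge [-0.0068958  -0.0049518  -0.00126743] -0.14451082009141808 0.14526676268702782
scene 143 265 301 213 220
[-0.07224186 -0.05726982  0.07832942] [-0.05368337  0.05702127  0.10061155] [-0.06223411 -0.00107411  0.09327308]
P [0.61976661 0.09303884 0.09327308]
((0.6239676475524902, 0.0941414162516594), (0.02193925529718399, 0.11598971486091614), 10.956870079040527) [0.62206335 0.09277735] -0.06087909060523579 -0.0010551010660955745
front edge [-0.00853089 -0.00518728 -0.00105525] -0.14397076596112093 0.1464750796904747
```

Measured bar centre is (0.617, 0.0945) at a yaw of about 9.2°, and the tray is about 10 mm ajar. I'll check the cup and jar clearances, then spin the jaws to line up with the cabinet's x.

>>> step_arm --moves '[[[0,0,0],-7.1,0.5],[[0,0,0],-7.1,0.5],[[0,0,0],-7.1,0.5],[[0,0,0],-7.1,0.5],[[0,0,0],-7.1,0.5],[[0,0,0],-7.1,0.5],[[0,0,0],-7.1,0.5],[[0,0,0],-7.1,0.5],[[0,0,0],-7.1,0.5],[[0,0,0],-7.1,0.5],[[0,0,0],-6.6,0.5]]'

```text
time: 1.02
ee_pos: [0.2383, -0.6044, 0.239]
orientation: [-0.0, 0.646, 0.763, 0.0]
wrist_force: [0.6, -0.2, -0.6]
grip_width: 0.0458
```

```bash
cat >> h.py <<'E'
from scipy.spatial.transform import Rotation as R
A=np.deg2rad(9.2);EX=np.array([np.cos(A),np.sin(A),0]);EY=np.array([-EX[1],EX[0],0])
def st():
    s=ctrl.observe();q=s["orientation"];M=R.from_quat(np.r_[q[1:],q[0]]).as_matrix()
    print("t",round(s["time"],2),"p",s["ee_pos"].round(4),"yaw_y",np.rad2deg(np.arctan2(M[1,1],M[0,1])).round(2),"tz",M[:,2].round(3),"F",s["wrist_force"].round(1),"w",round(s["grip_width"],4),"q7",s["qpos"][6].round(2))
    return s,M
def delta(target):
    s,M=st();d=M.T@(np.array(target)-s["ee_pos"]);print("tool delta",d.round(4));return d
E
python3 - <<'E'
from h import *
delta([.617,.0945,.24])
O=np.array([.682,.1035])
P=cloud("top",np.load("pics/top0.npy"))
m=(P[...,2]>.15)&(P[...,2]<.185)&(P[...,0]>.65)&(P[...,0]<1)&(abs(P[...,1]-.12)<.16)
n,l,s,c=cv2.connectedComponentsWithStats(m.astype(np.uint8))
for i in range(1,n):
    X=P[l==i];d=X[:,:2]-O;print(len(X),(d@EX[:2]).min(),(d@EX[:2]).max(),(d@EY[:2]).min(),(d@EY[:2]).max())
E
```

```text
t 1.02 p [ 0.2383 -0.6044  0.239 ] yaw_y 9.47 tz [-0.     0.001 -1.   ] F [ 0.6 -0.2 -0.6] w 0.0458 q7 1.19
tool delta [ 6.270e-01  4.885e-01 -5.000e-04]
136 0.08299655908315334 0.14652312527926903 -0.11936589509386485 -0.05899629607488781
190 0.087714596013793 0.1370184221567935 0.049350295175884816 0.09856055241036839
```

>>> step_arm --moves '[[[0.031,0.0244,0],0,0.5],[[0.031,0.0244,0],0,0.5],[[0.031,0.0244,0],0,0.5],[[0.031,0.0244,0],0,0.5],[[0.031,0.0244,0],0,0.5],[[0.031,0.0244,0],0,0.5],[[0.031,0.0244,0],0,0.5],[[0.031,0.0244,0],0,0.5],[[0.031,0.0244,0],0,0.5],[[0.031,0.0244,0],0,0.5],[[0,0,0],0,0.5],[[0,0,0],0,0.5]]'

```text
time: 2.02
ee_pos: [0.4312, -0.2577, 0.2395]
orientation: [-0.0, 0.647, 0.763, 0.0]
wrist_force: [-0.5, -0.8, 0.4]
grip_width: 0.046
```

>>> step_arm --moves '[[[0.031,0.0244,0],0,0.5],[[0.031,0.0244,0],0,0.5],[[0.031,0.0244,0],0,0.5],[[0.031,0.0244,0],0,0.5],[[0.031,0.0244,0],0,0.5],[[0.031,0.0244,0],0,0.5],[[0.031,0.0244,0],0,0.5],[[0.031,0.0244,0],0,0.5],[[0.031,0.0244,0],0,0.5],[[0.031,0.0244,0],0,0.5],[[0,0,0],0,0.5],[[0,0,0],0,0.5]]'

```text
time: 3.02
ee_pos: [0.6223, 0.0858, 0.2385]
orientation: [-0.001, 0.648, 0.762, -0.0]
wrist_force: [0.5, -0.4, -0.5]
grip_width: 0.046
```

```bash
python3 - <<'E'
from h import *
delta([.617,.0945,.096])
E
```

```text
t 3.02 p [0.6223 0.0858 0.2385] yaw_y 9.25 tz [-0.001  0.    -1.   ] F [ 0.5 -0.4 -0.5] w 0.046 q7 -0.27
tool delta [ 0.0094 -0.0036  0.1425]
```

>>> step_arm --moves '[[[0.0094,-0.0036,0],0,0.5],[[0,0,0.03],0,0.5],[[0,0,0.03],0,0.5],[[0,0,0.03],0,0.5],[[0,0,0.03],0,0.5],[[0,0,0.022],0,0.5],[[0,0,0],0,0.5]]'

```text
time: 3.6
ee_pos: [0.6132, 0.0899, 0.0928]
orientation: [-0.002, 0.65, 0.76, -0.004]
wrist_force: [-1.3, -0.7, -0.7]
grip_width: 0.0461
```

```bash
python3 - <<'E'
from h import *
st();cap("top","1");cap("scene","1");crop("top","1",150,50,280,200,4);crop("scene","1",200,140,370,280,4)
E
```

```text
t 3.6 p [0.6132 0.0899 0.0928] yaw_y 8.94 tz [-0.009 -0.003 -1.   ] F [-1.3 -0.7 -0.7] w 0.0461 q7 -0.37
```

View pics/scene1c.png

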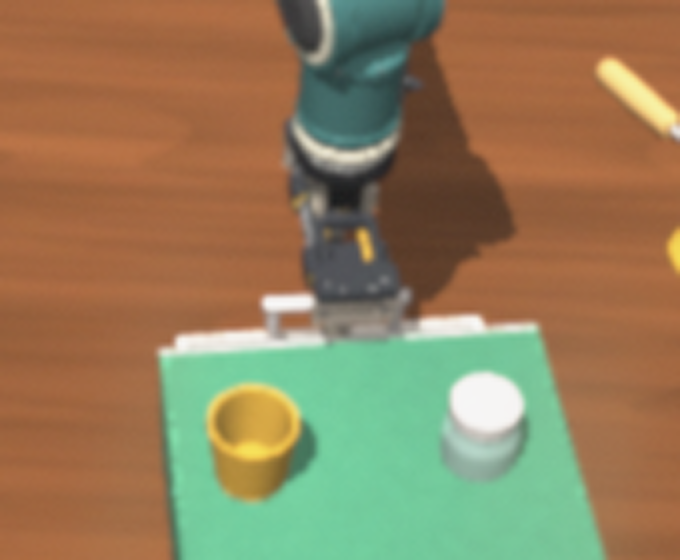

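The picture shows the gripper over the bar, but seemingly towards the jar end: body at columns 315–405, bar starting at column 262. I'll check this by projecting the TCP.

```bash
python3 - <<'E'
from h import *
s,M=st()
for n,o in(("scene",(200,140)),("top",(150,50))):
    for h in(-.1,-.06,0,.025):
        print(n,h,((proj(n,s["ee_pos"]+M[:,2]*h)-o)*4).round(0))
    print("bar",[((proj(n,np.array([.6172,.0945,.09])+EY*k)-o)*4).round(0) for k in(-.058,0,.058)])
E
```

```text
t 3.7 p [0.6165 0.0918 0.0976] yaw_y 8.99 tz [-0.001 -0.001 -1.   ] F [0.2 0.2 0.4] w 0.0462 q7 -0.37
scene -0.1 [[338. 204.]]
scene -0.06 [[335. 241.]]
scene 0 [[331. 294.]]
scene 0.025 [[329. 315.]]
bar [array([[261., 306.]]), array([[334., 301.]]), array([[406., 296.]])]
top -0.1 [[273. 446.]]
top -0.06 [[276. 457.]]
top 0 [[280. 472.]]
top 0.025 [[281. 478.]]
bar [array([[342., 462.]]), array([[277., 473.]]), array([[211., 484.]])]
```

View pics/top1c.png

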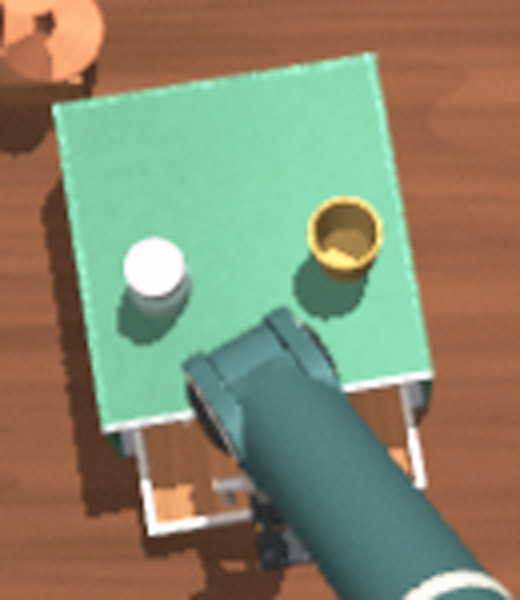

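TCP projects onto the bar's centre and the force is zero, so I'll close on it.

>>> step_arm --moves '[[[0,0,0],0,1],[[0,0,0],0,1],[[0,0,0],0,1],[[0,0,0],0,1],[[0,0,0],0,1],[[0,0,0],0,1]]'

```text
time: 4.2
ee_pos: [0.6174, 0.0936, 0.0982]
orientation: [0.0, 0.649, 0.761, 0.0]
wrist_force: [-0.1, 0.0, 2.9]
grip_width: 0.0109
```

```bash
python3 - <<'E'
from h import *
st();cap("scene","2");crop("scene","2",200,140,370,280,4)
E
```

```text
t 4.2 p [0.6174 0.0936 0.0982] yaw_y 9.12 tz [ 0.001 -0.    -1.   ] F [-0.1  0.   2.9] w 0.0109 q7 -0.37
```

View pics/scene2c.png

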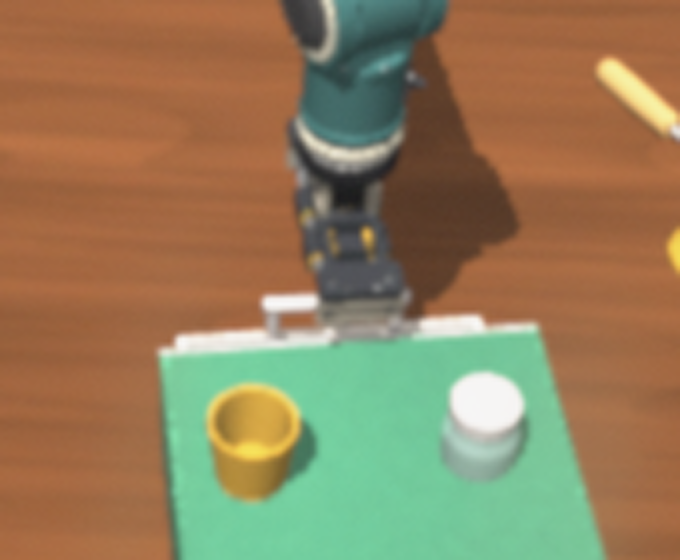

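The opening stopped at about 11 mm, so the 12 mm bar is held. Now I'll pull.

>>> step_arm --moves '[[[0,-0.006,0],0,1],[[0,-0.014,0],0,1],[[0,-0.014,0],0,1],[[0,-0.014,0],0,1],[[0,-0.014,0],0,1],[[0,-0.014,0],0,1],[[0,-0.014,0],0,1],[[0,-0.014,0],0,1],[[0,-0.014,0],0,1],[[0,-0.01,0],0,1],[[0,-0.006,0],0,1],[[0,0,0],0,1]]'

```text
time: 5.25
ee_pos: [0.4837, 0.0723, 0.0981]
orientation: [0.0, 0.649, 0.761, -0.001]
wrist_force: [-2.7, -0.4, 8.1]
grip_width: 0.0107
```

>>> step_arm --moves '[[[0,-0.005,0],0,1],[[0,-0.005,0],0,1],[[0,-0.004,0],0,1],[[0,-0.004,0],0,1],[[0,0,0],0,1],[[0,0,0],0,1]]'

```text
time: 5.75
ee_pos: [0.4666, 0.0695, 0.0981]
orientation: [0.0, 0.649, 0.761, -0.0]
wrist_force: [-0.1, -0.3, 9.2]
grip_width: 0.0113
```

```bash
python3 - <<'E'
from h import *
s,M=st();d=s["ee_pos"]-np.array([.6174,.0936,.0982]);print(d@EX,d@EY,s["wrist_force"]@EX)
E
```

```text
t 5.75 p [0.4666 0.0695 0.0981] yaw_y 9.13 tz [-0.    -0.001 -1.   ] F [-0.1 -0.3  9.2] w 0.0113 q7 -0.4
-0.15267682204628857 0.0002970561889989211 -0.13412522215579348
```

No stop force yet, so I'll creep on.

>>> step_arm --moves '[[[0,-0.002,0],0,1],[[0,-0.002,0],0,1],[[0,0,0],0,1]]'

```text
time: 6.0
ee_pos: [0.4658, 0.0693, 0.0982]
orientation: [0.002, 0.649, 0.761, 0.003]
wrist_force: [10.2, -0.2, -2.6]
grip_width: 0.0113
```

>>> step_arm --moves '[[[0,-0.002,0],0,1],[[0,-0.002,0],0,1],[[0,0,0],0,1]]'

```text
time: 6.25
ee_pos: [0.4656, 0.0693, 0.0983]
orientation: [0.004, 0.649, 0.761, 0.007]
wrist_force: [21.5, 2.4, -17.0]
grip_width: 0.0113
```

The force climbs with no travel, so the tray is at its stop. I'll relax, open, lift and look.

>>> step_arm --moves '[[[0,0.005,0],0,1],[[0,0,0],0,0.6],[[0,0,0],0,0.6],[[0,0,0],0,0.6],[[0,0,0],0,0.6],[[0,0,-0.03],0,0.6],[[0,0,-0.03],0,0.6],[[0,0,-0.03],0,0.6],[[0,0,-0.03],0,0.6],[[0,0,0],0,0.6]]'

```text
time: 7.08
ee_pos: [0.4661, 0.0698, 0.2222]
orientation: [0.003, 0.649, 0.761, 0.002]
wrist_force: [0.7, 1.0, 0.0]
grip_width: 0.0366
```

```bash
python3 - <<'E'
from h import *
st();cap("top","3");cap("scene","3");crop("top","3",150,50,280,220,3.5);crop("scene","3",210,100,370,260,3.5)
E
```

```text
t 7.08 p [0.4661 0.0698 0.2222] yaw_y 9.13 tz [ 0.008 -0.    -1.   ] F [0.7 1.  0. ] w 0.0366 q7 -0.24
```

View pics/top3c.png

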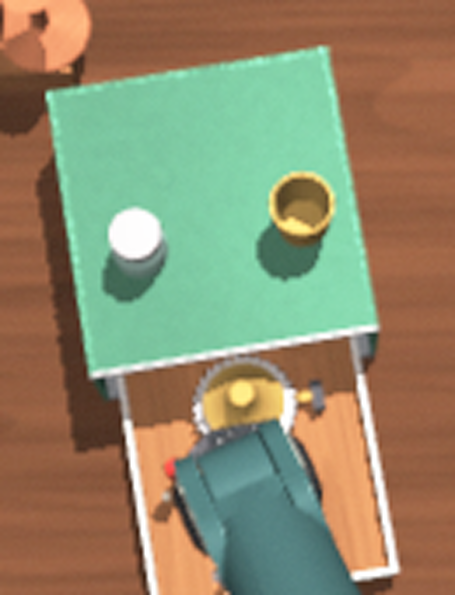

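View pics/scene3c.png

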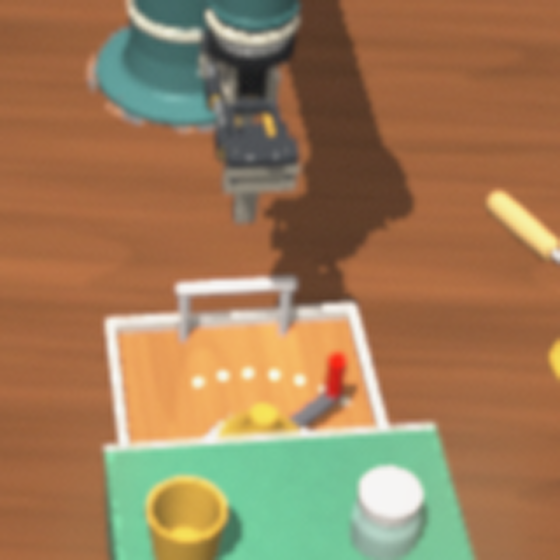

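The tray is out. In the scene crop the red post stands at about (336,375) and the hub's brass tip at (263,415). In the top crop the post is at about (172,467). I'll triangulate the post and compare it with the model.

```bash
python3 - <<'E'
from h import *
O=np.array([.682,.1035])
bar=np.array([.6172,.0945])-.1533*EX[:2];hub=bar+.175*EX[:2]
th=np.pi+A-.9;pm=hub+.1*np.array([np.cos(th),np.sin(th)]);print("model bar,hub,post",bar,hub,pm)
for n in("top","scene"):
    im=cv2.imread(f"pics/{n}3.png");hsv=cv2.cvtColor(im,cv2.COLOR_BGR2HSV)
    m=(cv2.inRange(hsv,(0,190,120),(6,255,255))|cv2.inRange(hsv,(174,190,120),(180,255,255)))
    P=cloud(n,np.load(f"pics/{n}3.npy"))
    v,u=np.nonzero(m)
    k=np.hypot(P[v,u,0]-pm[0],P[v,u,1]-pm[1])<.06;u,v=u[k],v[k]
    print(n,len(u),u.min(),u.max(),v.min(),v.max(),"med P",np.median(P[v,u],0),"mid ray at .0755",plane(n,[[u.mean(),v.mean()]],.0755))
    print(" proj model", proj(n,[[*pm,.0755],[*pm,.1],[*pm,.052]]))
n="scene";im=cv2.imread("pics/scene3.png")
m=(P[...,2]>.07)&(P[...,2]<.11)&(P[...,0]>.4)&(P[...,0]<.53)&(abs(P[...,1]-.07)<.09)
v,u=np.nonzero(m);W=P[m];print("bar scene",len(u),W[:,:2].mean(0),cv2.minAreaRect(W[:,:2].astype(np.float32)),"old-scene equiv median moved",np.median(W,0))
m=(P[...,2]>.09)&(P[...,2]<.11)&(np.hypot(P[...,0]-hub[0],P[...,1]-hub[1])<.03);print("horn top",m.sum(),P[m].mean(0))
E
```

```text
model bar,hub,post [0.46587201 0.06999021] [0.63862086 0.09796942] [0.56473556 0.16535609]Traceback (most recent call last):
  File "<stdin>", line 11, in <module>
    return umr_minimum(a, axis, None, out, keepdims, initial, where)
ValueError: zero-size array to reduction operation minimum which has no identity
```

```bash
python3 - <<'E'
from h import *
bar=np.array([.6172,.0945])-.1533*EX[:2];hub=bar+.175*EX[:2]
pm=np.array([.5647,.1654])
for n in("top","scene"):
    im=cv2.imread(f"pics/{n}3.png").astype(int);b,g,r=im[...,0],im[...,1],im[...,2]
    P=cloud(n,np.load(f"pics/{n}3.npy"))
    m=(r>130)&(g<.45*r)&(b<.45*r)
    m&=np.hypot(P[...,0]-pm[0],P[...,1]-pm[1])<.06
    v,u=np.nonzero(m)
    print(n,len(u),"proj model", proj(n,[[*pm,.1],[*pm,.0755],[*pm,.052]]).round(1).tolist())
    if len(u):
        print(u.min(),u.max(),v.min(),v.max(),"med P",np.median(P[m],0),"ray",plane(n,[[u.mean(),v.mean()]],.0755))
m=(P[...,2]>.07)&(P[...,2]<.11)&(P[...,0]>.4)&(P[...,0]<.53)&(abs(P[...,1]-.07)<.09)
print("bar scene median",np.median(P[m],0))
m=(P[...,2]>.09)&(P[...,2]<.11)&(np.hypot(P[...,0]-hub[0],P[...,1]-hub[1])<.03);print("horn top",m.sum(),P[m].mean(0))
E
```

```text
top 7 proj model [[198.6, 182.8], [199.2, 184.1], [199.8, 185.3]]
197 199 182 185 med P [0.56220996 0.16712715 0.10039564] ray [[0.56612829 0.17018721 0.0755    ]]
scene 52 proj model [[305.8, 202.2], [305.1, 207.4], [304.5, 212.3]]
303 308 201 213 med P [0.57108359 0.16613558 0.08756276] ray [[0.5605663 0.1669354 0.0755   ]]
bar scene median [0.46910784 0.0705044  0.09222251]
horn top 53 [0.64268199 0.09757358 0.09881578]
```

The post agrees with the model to within about 3 mm in both views. Now I'll turn the jaws tangential to the arc and go over the post.

>>> step_arm --moves '[[[0,0,0],-6.4,0.5],[[0,0,0],-6.4,0.5],[[0,0,0],-6.4,0.5],[[0,0,0],-6.4,0.5],[[0,0,0],-6.4,0.5],[[0,0,0],-6.4,0.5],[[0,0,0],0,0.5],[[0,0,0],0,0.5]]'

```text
time: 7.85
ee_pos: [0.4628, 0.0688, 0.2161]
orientation: [-0.001, 0.364, 0.932, -0.0]
wrist_force: [0.2, 0.3, 0.3]
grip_width: 0.0461
```

```bash
python3 - <<'E'
from h import *
delta([.5645,.166,.088])
E
```

```text
t 7.85 p [0.4628 0.0688 0.2161] yaw_y 47.35 tz [-0.003  0.    -1.   ] F [0.2 0.3 0.3] w 0.0461 q7 0.37
tool delta [-0.0092  0.1406  0.1279]
```

>>> step_arm --moves '[[[-0.0023,0.035,0],0,0.5],[[-0.0023,0.035,0],0,0.5],[[-0.0023,0.035,0],0,0.5],[[-0.0023,0.0356,0],0,0.5],[[0,0,0],0,0.5],[[0,0,0],0,0.5],[[0,0,0],0,0.5]]'

```text
time: 8.43
ee_pos: [0.5645, 0.1662, 0.2164]
orientation: [-0.001, 0.363, 0.932, -0.001]
wrist_force: [-0.6, -0.1, 0.3]
grip_width: 0.0463
```

```bash
python3 - <<'E'
from h import *
delta([.5645,.166,.088])
E
```

```text
t 8.43 p [0.5645 0.1662 0.2164] yaw_y 47.48 tz [-0.002 -0.001 -1.   ] F [-0.6 -0.1  0.3] w 0.0463 q7 0.17
tool delta [-0.0002  0.0002  0.1284]
```

>>> step_arm --moves '[[[0,0,0.03],0,0.5],[[0,0,0.03],0,0.5],[[0,0,0.03],0,0.5],[[0,0,0.02],0,0.5],[[0,0,0.016],0,0.5],[[0,0,0],0,0.5],[[0,0,0],0,0.5],[[0,0,0],0,0.5]]'

```text
time: 9.1
ee_pos: [0.566, 0.1661, 0.0928]
orientation: [0.001, 0.363, 0.932, 0.0]
wrist_force: [0.9, 0.6, 0.2]
grip_width: 0.0458
```

```bash
python3 - <<'E'
from h import *
st();cap("scene","4");crop("scene","4",210,100,370,260,3.5)
E
```

```text
t 9.1 p [0.566  0.1661 0.0928] yaw_y 47.46 tz [ 0.001 -0.    -1.   ] F [0.9 0.6 0.2] w 0.0458 q7 0.07
```

View pics/scene4c.png

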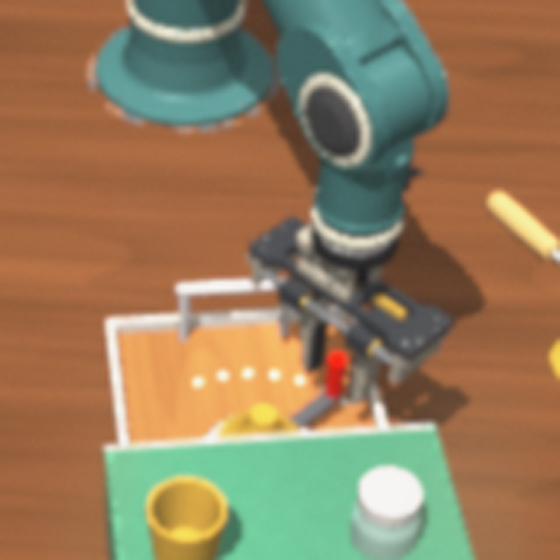

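The red post at (336,370) stands between the two fingers, and nothing is touched. I'll go 4 mm lower and close.

>>> step_arm --moves '[[[0,0,0.004],0,0.5],[[0,0,0],0,1],[[0,0,0],0,1],[[0,0,0],0,1],[[0,0,0],0,1],[[0,0,0],0,1],[[0,0,0],0,1]]'

```text
time: 9.73
ee_pos: [0.5652, 0.1657, 0.0876]
orientation: [-0.0, 0.362, 0.932, -0.001]
wrist_force: [-2.9, -2.7, 4.8]
grip_width: 0.017
```

```bash
python3 - <<'E'
from h import *
s,M=st();hub=np.array([.6386,.098])
d=s["ee_pos"][:2]-hub;print(np.hypot(*d),np.rad2deg(np.arctan2(d[1],d[0])))
# tool-frame step for a rotation of 5.0 deg about hub, each row, spin -5
print("hub in tool",(M.T@np.r_[hub-s["ee_pos"][:2],0]).round(4))
E
```

```text
t 9.73 p [0.5652 0.1657 0.0876] yaw_y 47.51 tz [-0.001 -0.002 -1.   ] F [-2.9 -2.7  4.8] w 0.017 q7 0.06
0.09988467859670631 137.30145891148106
hub in tool [-0.0999 -0.0004  0.    ]
```

The post is held: 17 mm opening, 99.9 mm from the hub axis. Now I'll drive it along the arc at 3° per row, starting with about 36°.

>>> step_arm --moves '[[[-0.0001,-0.0052,0],-3,1],[[-0.0001,-0.0052,0],-3,1],[[-0.0001,-0.0052,0],-3,1],[[-0.0001,-0.0052,0],-3,1],[[0,0,0],0,1],[[0,0,0],0,1]]'

```text
time: 10.23
ee_pos: [0.5538, 0.1506, 0.0876]
orientation: [0.0, 0.263, 0.965, 0.001]
wrist_force: [2.7, 2.1, -2.2]
grip_width: 0.0174
```

```bash
cat >> h.py <<'E'
def lev():
    s,M=st();hub=np.array([.6386,.098]);d=s["ee_pos"][:2]-hub;a=np.arctan2(d[1],d[0])%(2*np.pi)
    print("r",np.hypot(*d).round(4),"lever deg",np.rad2deg(a).round(2)-137.5,"Ftool",(M.T@s["wrist_force"]).round(1),"hub in tool",(M.T@np.r_[hub-s["ee_pos"][:2],0]).round(4))
E
python3 -c "
from h import *
lev()"
```

```text
t 10.23 p [0.5538 0.1506 0.0876] yaw_y 59.5 tz [ 0.001  0.002 -1.   ] F [ 2.7  2.1 -2.2] w 0.0174 q7 0.26
r 0.0998 lever deg 10.659999999999997 Ftool [-1.2  3.2  2.2] hub in tool [-0.0998 -0.0023  0.    ]
```

>>> step_arm --moves '[[[-0.0001,-0.0052,0],-3,1],[[-0.0001,-0.0052,0],-3,1],[[-0.0001,-0.0052,0],-3,1],[[-0.0001,-0.0052,0],-3,1],[[-0.0001,-0.0052,0],-3,1],[[-0.0001,-0.0052,0],-3,1],[[-0.0001,-0.0052,0],-3,1],[[-0.0001,-0.0052,0],-3,1],[[0,0,0],0,1],[[0,0,0],0,1]]'

```text
time: 11.07
ee_pos: [0.5397, 0.1117, 0.0877]
orientation: [0.0, 0.057, 0.998, 0.001]
wrist_force: [-0.3, 3.4, -0.1]
grip_width: 0.0175
```

```bash
python3 -c "
from h import *
lev()"
```

```text
t 11.07 p [0.5397 0.1117 0.0877] yaw_y 83.47 tz [ 0.     0.001 -1.   ] F [-0.3  3.4 -0.1] w 0.0175 q7 0.66
r 0.0998 lever deg 34.59 Ftool [0.6 3.3 0.1] hub in tool [-0.0998 -0.0024 -0.    ]
```

>>> step_arm --moves '[[[-0.0001,-0.0035,0],-2,1],[[-0.0001,-0.0035,0],-2,1],[[-0.0001,-0.0035,0],-2,1],[[-0.0001,-0.0035,0],-2,1],[[-0.0001,-0.0035,0],-2,1],[[-0.0001,-0.0035,0],-2,1],[[0,0,0],0,1],[[0,0,0],0,1],[[0,0,0],0,1]]'

```text
time: 11.82
ee_pos: [0.5391, 0.0917, 0.0876]
orientation: [-0.0, -0.048, 0.999, 0.001]
wrist_force: [-0.9, 5.2, 0.3]
grip_width: 0.0173
```

```bash
python3 - <<'E'
from h import *
lev();cap("top","5");cap("scene","5");crop("top","5",150,50,280,220,3.5);crop("scene","5",210,100,370,260,3.5)
lev()
E
```

```text
t 11.82 p [0.5391 0.0917 0.0876] yaw_y 95.53 tz [-0.001  0.002 -1.   ] F [-0.9  5.2  0.3] w 0.0173 q7 0.88
r 0.0997 lever deg 46.110000000000014 Ftool [ 0.4  5.3 -0.2] hub in tool [-0.0997 -0.0033 -0.0001]
t 11.92 p [0.5391 0.0917 0.0876] yaw_y 95.54 tz [-0.001  0.002 -1.   ] F [-1.   5.8 -0.5] w 0.0173 q7 0.88
r 0.0997 lever deg 46.099999999999994 Ftool [0.4 5.8 0.5] hub in tool [-0.0997 -0.0034 -0.0001]
```

View pics/scene5c.png

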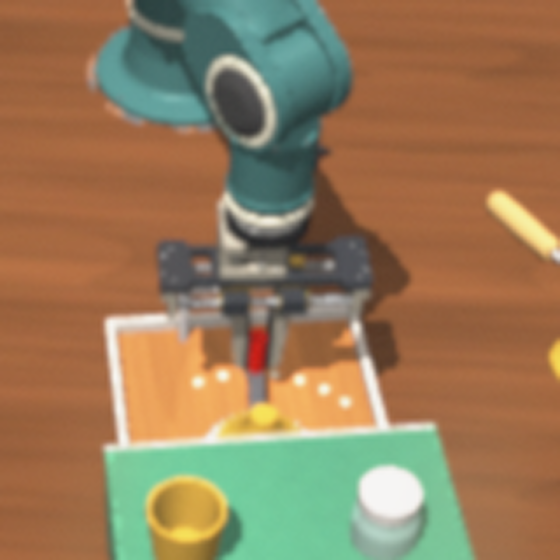

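View pics/top5c.png

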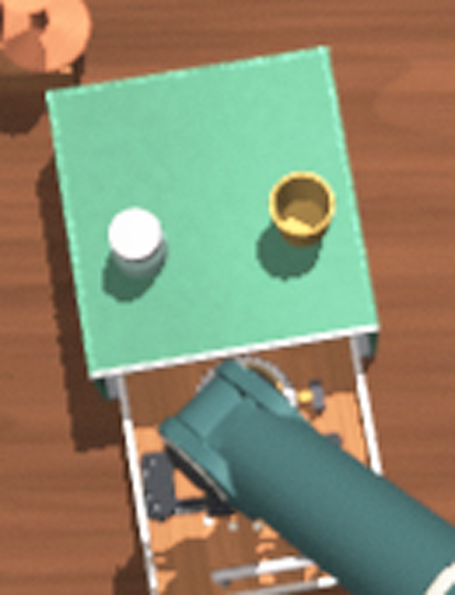

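Seven seat dots show, with the rest dot at (345,402). The lever bar now covers dots 3–4, near (248–274,374), and the cup, jar and tray haven't moved. The TCP gives 46.1° and the fourth seat is at 48.0°, so I'll add about 2.3°.

>>> step_arm --moves '[[[0,-0.002,0],-1,1],[[0,-0.002,0],-1,1],[[0,0,0],0,1],[[0,0,0],0,1],[[0,0,0],0,1],[[0,0,0],0,1]]'

```text
time: 12.42
ee_pos: [0.5393, 0.0888, 0.0876]
orientation: [-0.0, -0.066, 0.998, 0.002]
wrist_force: [-2.3, 8.2, -1.0]
grip_width: 0.0174
```

```bash
python3 - <<'E'
from h import *
lev()
hub=np.array([.6386,.098]);p,d=cap("scene","6");crop("scene","6",210,100,370,260,3.5)
im=p.astype(int);r,g,b=im[...,0],im[...,1],im[...,2]
m=(r>120)&(g<.45*r)&(b<.45*r);P=cloud("scene",d);m&=np.hypot(P[...,0]-.54,P[...,1]-.09)<.05
v,u=np.nonzero(m);print(len(u),u.mean(),v.min(),v.max(),np.median(P[m],0))
for dg in(36,46,48,50,60):
    a=np.deg2rad(137.6+dg);q=hub+.1*np.array([np.cos(a),np.sin(a)]);print(dg,q.round(4),proj("scene",[[*q,.1],[*q,.0755]]).round(1).tolist())
E
```

```text
t 12.42 p [0.5393 0.0888 0.0876] yaw_y 97.56 tz [-0.001  0.003 -1.   ] F [-2.3  8.2 -1. ] w 0.0174 q7 0.91
r 0.0997 lever deg 47.81 Ftool [1.2 8.4 1. ] hub in tool [-0.0997 -0.0039 -0.0001]
55 282.25454545454545 194 205 [0.54458744 0.08968794 0.08872661]
36 [0.5392 0.1091] [[288.4, 195.7], [287.9, 200.9]]
46 [0.5388 0.0917] [[283.0, 195.3], [282.6, 200.5]]
48 [0.5391 0.0882] [[282.0, 195.4], [281.6, 200.5]]
50 [0.5395 0.0848] [[280.9, 195.4], [280.5, 200.6]]
60 [0.5433 0.0678] [[275.7, 196.0], [275.4, 201.1]]
```

View pics/scene6c.png

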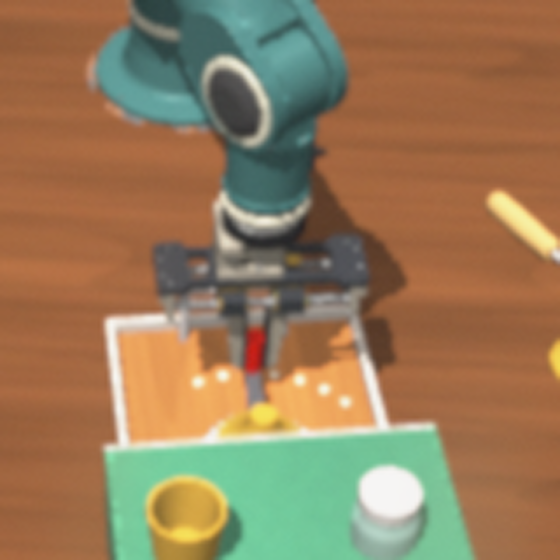

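The push rose from 5.8 to 8.4 N, so the pawl is in or just past the fourth seat. Pose (47.8°) and picture (post at column 282.3, 48° predicts about 282) agree. Last check: tray position and everything else.

```bash
python3 - <<'E'
from h import *
P=cloud("scene",np.load("pics/scene6.npy"));P3=cloud("scene",np.load("pics/scene3.npy"))
for n,X in((3,P3),(6,P)):
    L=X[...,:2]-np.array([.466,.07]);lx=L@EX[:2];ly=L@EY[:2]
    m=(X[...,2]>.08)&(X[...,2]<.10)&(abs(lx)<.015)&(ly<-.03)&(ly>-.07); print(n,"bar",m.sum(),lx[m].mean())
    m=(X[...,2]>.03)&(X[...,2]<.045)&(abs(lx)<.04)&(abs(ly)<.13); print("rim",m.sum(),lx[m].mean())
for n,a,b in(("scene","0","6"),("top","0","5")):
    d=cv2.absdiff(cv2.imread(f"pics/{n}{a}.png"),cv2.imread(f"pics/{n}{b}.png")).max(2)
    cv2.imwrite(f"pics/diff_{n}.png",cv2.threshold(d,30,255,0)[1])
h=np.hstack([cv2.imread("pics/diff_scene.png"),cv2.imread("pics/diff_top.png")]);cv2.imwrite("pics/diff.png",cv2.resize(h,(800,300)))
lev()
E
```

```text
3 bar 36 0.003647704643330011
rim 205 -0.007184754790901145
6 bar 14 0.004579824354864653
rim 154 -0.005186237475948765
t 12.47 p [0.5393 0.0888 0.0876] yaw_y 97.56 tz [-0.001  0.003 -1.   ] F [-1.8  7.5 -1.4] w 0.0173 q7 0.91
r 0.0997 lever deg 47.78999999999999 Ftool [0.8 7.7 1.4] hub in tool [-0.0997 -0.0039 -0.0001]
```

View pics/diff.png

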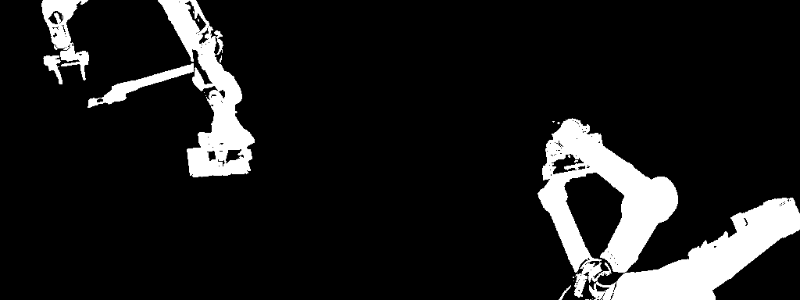

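The difference picture shows only the arm, its shadow and the tray area changed. One finer check that the tray hasn't crept since the pull:

```bash
python3 - <<'E'
from h import *
a=cv2.imread("pics/scene3.png",0).astype(np.float32);b=cv2.imread("pics/scene6.png",0).astype(np.float32)
for s in(np.s_[184:226,238:258],np.s_[202:216,262:278],np.s_[195:222,310:326]):
    print(cv2.phaseCorrelate(a[s].copy(),b[s].copy()),abs(a[s]-b[s]).mean())
E
```

```text
((-0.18398323477241618, 0.2730775761682942), 0.9923996724022759) 1.4214286
((34.438091614989105, -0.3937415725878566), 0.02225619852542877) 11.017858
((0.09232792891296171, 0.5095524264962954), 0.7898920973141988) 15.49537
```

The shift is within noise (under 1 mm). To be safe I'll bias the tray gently outward, which is radially through the held post, and see whether it yields.

>>> step_arm --moves '[[[0.001,0,0],0,1],[[0.001,0,0],0,1],[[0,0,0],0,1],[[0,0,0],0,1],[[0,0,0],0,1]]'

```text
time: 12.88
ee_pos: [0.5392, 0.0887, 0.0877]
orientation: [0.002, -0.066, 0.998, 0.002]
wrist_force: [4.8, 9.0, -6.8]
grip_width: 0.0173
```

```bash
python3 - <<'E'
from h import *
lev();cap("scene","7");cap("top","7")
a=cv2.imread("pics/scene3.png",0).astype(np.float32);b=cv2.imread("pics/scene6.png",0).astype(np.float32);c=cv2.imread("pics/scene7.png",0).astype(np.float32)
s=np.s_[184:226,238:258]
for x,y in((a,a),(a,b),(a,c),(b,c)): print(cv2.phaseCorrelate(x[s].copy(),y[s].copy()),abs(x[s]-y[s]).max())
lev()
E
```

```text
t 12.88 p [0.5392 0.0887 0.0877] yaw_y 97.56 tz [ 0.003  0.005 -1.   ] F [ 4.8  9.  -6.8] w 0.0173 q7 0.91
r 0.0998 lever deg 47.84 Ftool [-5.9  8.3  6.9] hub in tool [-0.0997 -0.0039  0.0003]
((0.0, 0.5), 1.0) 0.0
((-0.18398323477241618, 0.2730775761682942), 0.9923996724022759) 40.0
((-0.2550992100388534, 0.23224522812802562), 0.9570267521010505) 39.0
((-0.005184668016902094, 0.47009260874413883), 0.9901822930574418) 10.0
t 12.98 p [0.5392 0.0887 0.0877] yaw_y 97.56 tz [ 0.003  0.005 -1.   ] F [ 4.6  8.3 -6.6] w 0.0173 q7 0.91
r 0.0998 lever deg 47.849999999999994 Ftool [-5.6  7.6  6.7] hub in tool [-0.0997 -0.0038  0.0003]
```

A 6 N outward pull, above the 4 N of friction, moved the tray 0.1 mm, so it's at its stop. Handing in.

```bash
python3 -c "
from bench import ctrl
print(ctrl.sign_off())"
```

```text
the job is handed in; nothing more can be done
None
```

I pulled the tray out to its stop, then gripped the red post and drove it round to the fourth click. I handed the job in still holding it there, at about 13 s of the 72 s allowed.

**Tray:** the pull bar travelled about 153 mm from slightly ajar, then stopped dead while the force climbed to about 21 N. At the end, a 6 N outward pull through the post moved it only 0.1 mm, so it is still at its stop.

**Lever:** the gripper pose puts it at about 47.8°, against 48.0° for the fourth seat. The hub position behind that figure is good to a few mm, so allow roughly ±1–2°. That is well clear of the fourth tooth's tip (42°) and the fifth's (54°). The push rose from 5.8 to about 8 N over the last 1.7°, as expected when the pawl settles into a gap and starts to climb again. The camera view of the post also fits about 48°.

**Everything else:** comparing pictures from before the first move with ones taken at the hold, just before the final outward pull, the only changes are the arm, its shadow and the tray area. The cup and jar stayed put.

**Inconclusive check:** the sub-pixel image check for tray creep was too biased to use. It reads 0.5 px even when a picture is compared with itself, so I relied on the force test instead.

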